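# Unlock the tube rack and hold the tall tube up slanted for inspection

### The job

Lift the retaining bar off the two forked posts of the metal tube rack and lower it onto the free bench beside the rack, lying flat with its grip up, and let go of it there (do not drop it). Then draw the one tall capped tube straight up out of the rack, and hold it up in the gripper, slanted about half-way between upright and lying (about 45 degrees, any direction, cap end higher), the whole tube higher than the rack's posts, as for looking it over. Finish while still holding it so, at rest; leave the three short tubes in their wells and do not disturb the bottle, jar and box around.

Things in the scene. Friction and masses are not known exactly. Their poses are not given: they have to be found in the camera images.
- rack: Fixed aluminium block 260 (x) by 60 (y) by 70 mm tall; four round wells along its x at -69, -23, 23, 69 mm, 31 mm wide, 50 deep (floor 20 mm above the bench). At x = -115 and 115 mm a steel post (14 by 30 mm) rises to 152 mm above the bench, with a fork open upwards: two prongs 20 mm apart along y, up to 168 mm. Origin: centre of the underside; z up.
- bar_grip (a point): Black grip block, 30 (bar's x) by 14 (y) by 28 mm tall, standing on the middle of the loose retaining bar, to be pinched from above along y. The point is 28 mm above the bar's underside and 12 mm below the block's top. x along the bar, y across, z up.
- tall_mid (a point): Centre of the tall capped tube, 62.5 mm from its foot and its top; the middle of the cap lies 47.5 mm further along z. z along the tube towards the cap.
- tall_foot (a point): The centre of the foot (lowest end) of the same tall tube. z along the tube towards the cap.
- short0_mid (a point): One of three identical short capped tubes, 85 mm tall (28 mm across, blue cap 32 mm across and 30 mm tall), standing upright in other wells of the rack, cap up, not to be taken out. Point at its centre, half-way up; z along the tube to the cap.
- short1_mid (a point): One of three identical short capped tubes, 85 mm tall (28 mm across, blue cap 32 mm across and 30 mm tall), standing upright in other wells of the rack, cap up, not to be taken out. Point at its centre, half-way up; z along the tube to the cap.
- short2_mid (a point): One of three identical short capped tubes, 85 mm tall (28 mm across, blue cap 32 mm across and 30 mm tall), standing upright in other wells of the rack, cap up, not to be taken out. Point at its centre, half-way up; z along the tube to the cap.
- reagent: Bystander: bottle 64 mm across and 130 mm tall, standing loose on the bench to the robot's left. Origin: centre of its underside.
- tipbox: Bystander: grey box 120 by 80 by 50 mm, loose on the bench to the robot's right. Origin: centre of its underside.
- jar: Bystander: jar 60 mm across and 75 mm tall, loose on the bench to the robot's right. Origin: centre of its underside.
- bar: The retaining bar, 120 g: steel strip 250 (x) by 14 (y) by 12 mm with the grip block on top, 40 mm tall in all. It lies loose in the rack's two forks, along the row and over the middle of all the tubes, so that they cannot be drawn; there its underside is 152 mm above the bench. Origin: centre of its underside; z up.
- tall: The tall tube, loose, 40 to 80 g, 125 mm tall: white body 28 mm across, tapered foot, blue cap 32 mm across on the top 30 mm. Stands upright in any one of the four wells; its foot is 20 mm and its top 145 mm above the bench, 40 mm higher than the short tubes, 7 mm under the bar. Origin: centre of its foot; z towards the cap.

How it is judged:
By the outcome, as a careful person would: the job done as asked, in the order asked, and still so for the second after the job is handed in, while the arm keeps its last pose, push and grip.
It also fails if it takes over 58 s, if anything falls off the work surface, if the arm or the gripper's body presses on something with over 40 N, if the wrist force passes 120 N, or if a joint passes its speed limit or range.

### The arm

A 6-joint arm with a two-finger parallel gripper is mounted at the origin on the work surface. World frame = base frame: x ahead of the robot, y to its left, z up, the work surface at z = 0. Lengths are in mm, angles in rad, forces in N, time in s.
With the tool pointing down it reaches from about 400 to 925 mm from the base axis. Payload 12.5 kg.
Tool frame: the origin (TCP) lies midway between the tips of the shut fingers; the grasp point (between the pads) lies 19 mm behind it; z points along the fingers, y is the line along which they close (so a half turn about z gives the same grasp; the last joint's range is limited). The gripper opens to 95 mm and grips with 3 to 60 N. Pads are 20 mm wide; open, the fingers measure 119 mm over their backs; the gripper's body (75 mm by 180 mm) begins 59 mm behind the grasp point.
Start: joints at [-1.322, 0.491, 1.559, -0, 1.092, -0.106], TCP at [217.15, -586.082, 214.661] pointing down, gripper open.
Joint ranges: [-3.1, 3.1], [-0.84, 2.19], [0.05, 2.79], [-1.13, 4.28], [0.06, 2.93], [-2.69, 2.69]. Speed limits (rad/s): [2.22, 2.22, 2.79, 3.14, 3.14, 3.14].

### API

Orientations are given as [roll, pitch, yaw] about the fixed x, y, z axes, in that order (R = Rz(yaw) Ry(pitch) Rx(roll)).
In Python, from cell import env gives the robot as it stands.
- The arm moves only by the tool arm_command, never from a script. Its argument "targets" is a list of rows, each a list of 5 numbers: the shift along the tool's x, y, z in mm, then the turn about the tool's z in degrees, then the opening, from 0 (shut) to 1 (fully open). In form: [[tx, ty, tz, roll, fingers], ...]. A call has 1 to 5 rows; each row is the pose to reach, as a shift and turn from the pose commanded when the call began, along the tool's axes at that moment; what a row does not reach only later rows make up. A row lasts 1/10 s, in which the tool goes at most 50 mm and 8.59 degrees, less where a joint would pass 70% of its speed; a pose out of reach is approached as far as the arm can. A call with a gripper value outside its range is refused whole. The fingers move at their own pace and stop on an object; the grip force is fixed at half the most. Time passes only in rows, so rows that repeat a pose let the fingers close. It gives the time, the measured TCP pose, the force, the opening and the grip force at its end, in the units of the state.
- env.state(): the state, without advancing time (a new reading comes with each control period).
- env.read_camera(name): name is "scene" or "top" or "wrist"; returns a dict with "frame" (384x512x3 uint8, red, green, blue), "vertical_fov" (degrees; the focal length in pixels is half the picture's height over the tangent of half this angle, whatever the lens; pixels are square), "cx", "cy" (the principal point, pixels), "world_from_camera" (4x4, takes a point from camera to world coordinates); the wrist camera has in their place "hand_eye" (4x4, takes a point from camera to tool coordinates, whose origin is the TCP and whose axes are the flange's). Camera axes: x right, y down, z forward; pixel columns grow to the right and rows downward; lengths in mm; the calibration is good to about 2 mm. A picture is of the moment at which its call begins: read the wrist's pose just before it. There is no depth.
- env.job_done(): hands the job in; it is judged then, once.
The state is a dict: "t": time; "joints": joint angles; "qvel": joint speeds; "tau": joint torques, N m; "eef_pos": TCP position; "tcp_rot": TCP orientation; "ft_force": force on the tool from outside, world axes, zero at the start; "moment": the same for the moment, N m; "opening": opening from 0.0 (shut) to 1.0 (fully open); "grip_force": force on a finger pad.
Only numpy, scipy, OpenCV 4.12 (cv2) and the standard library are available. Lean on these libraries where they do the work, as an engineer would, in place of code of your own. Each camera call takes 0.05 s, during which the arm holds its last target. There are 200 camera calls.

## Working session

There is one attempt and no reset: what is moved stays moved. The work goes in short steps, Python scripts to look and compute and a tool call to move; the robot and the scene stay as the last step left them, time stands still between calls to the robot, and variables do not carry over. Pictures are saved under pics/ and viewed, at most 10 in all, crops included, and the job is handed in when it is done.

Besides the shell and the picture viewer there is one more tool, called after "Call:" by a JSON object that holds its "op" and its "data". arm_command: Moves the arm, as the interface text tells. Its arguments: {"type":"object","properties":{"targets":{"type":"array","items":{"type":"array","items":{"type":"number"}}}},"required":["targets"]}

```bash
mkdir -p pics
cat > h.py <<'E'
import numpy as np, cv2
from cell import env
from scipy.spatial.transform import Rotation as R
def cam(n,save=None):
    s=env.state(); c=env.read_camera(n); f=c["frame"]
    if save: cv2.imwrite("pics/"+save,f[:,:,::-1])
    F=f.shape[0]/2/np.tan(np.radians(c["vertical_fov"])/2)
    if n=="wrist":
        T=np.eye(4);T[:3,:3]=R.from_euler("xyz",s["tcp_rot"]).as_matrix();T[:3,3]=s["eef_pos"];W=T@np.array(c["hand_eye"])
    else: W=np.array(c["world_from_camera"])
    return f,F,c["cx"],c["cy"],W
def onplane(k,uv,z):
    f,F,cx,cy,W=k; uv=np.atleast_2d(uv).astype(float)
    d=np.c_[(uv[:,0]-cx)/F,(uv[:,1]-cy)/F,np.ones(len(uv))]@W[:3,:3].T
    return W[:3,3]+d*((z-W[2,3])/d[:,2])[:,None]
def proj(k,P):
    f,F,cx,cy,W=k; p=(np.atleast_2d(P)-W[:3,3])@W[:3,:3]
    return np.c_[cx+F*p[:,0]/p[:,2],cy+F*p[:,1]/p[:,2]]
E
python3 - <<'E'
from h import *
print(env.state())
a=cam("top","top1.png"); b=cam("scene","sc1.png")
for k in(a,b): print(k[1:4],k[4].round(2).tolist())
cv2.imwrite("pics/both.png",cv2.resize(np.vstack([a[0],b[0]]),None,fx=.78,fy=.78)[:,:,::-1])
E
```

```text
{'t': 0.0, 'joints': array([-1.32159541e+00,  4.91526234e-01,  1.55946532e+00, -6.73988557e-06,
        1.09172834e+00, -1.05556358e-01]), 'qvel': array([-0.00072403, -0.00041327, -0.00088434,  0.00038182,  0.00082514,
       -0.00068609]), 'tau': array([-2.21172428e-03, -6.12647724e+01, -2.58183932e+01,  6.91267918e-02,
        4.81956953e-02, -8.58662747e-05]), 'eef_pos': array([ 217.08251049, -585.81125554,  214.07699963]), 'tcp_rot': array([-3.14047107e+00, -1.12821235e-04,  3.54760318e-01]), 'ft_force': array([ 0.77647498, -0.09511008, -0.40159211]), 'moment': array([-0.02681761,  0.01772905,  0.02413326]), 'grip_force': 0.0, 'opening': 0.9995583173264595}
(np.float64(383.06279015209515), 256.66445434894626, 184.29485483081436) [[-0.07, -0.97, 0.23, 310.06], [-1.0, 0.06, -0.02, -2.57], [0.0, -0.23, -0.97, 1211.61], [0.0, 0.0, 0.0, 1.0]]
(np.float64(402.7330361270437), 258.07868551840966, 192.09419154931228) [[-0.68, 0.56, -0.47, 1011.99], [0.74, 0.52, -0.43, 423.78], [0.01, -0.64, -0.77, 905.55], [0.0, 0.0, 0.0, 1.0]]
```

View pics/top1.png

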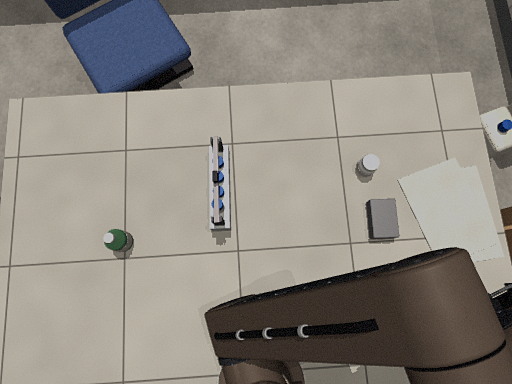

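View pics/sc1.png

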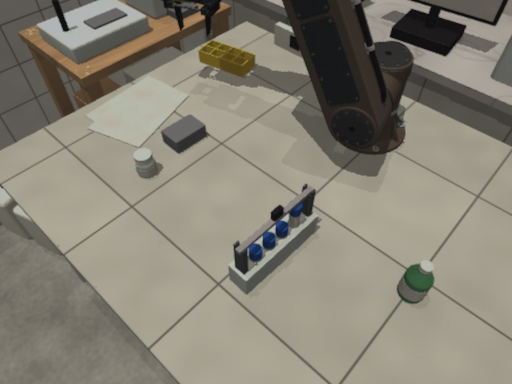

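Run:
```python
from h import *
k=cam("top"); f=k[0]; hsv=cv2.cvtColor(f,cv2.COLOR_RGB2HSV)
roi=np.zeros(f.shape[:2],np.uint8); roi[125:245,200:240]=1
dark=((f.max(2)<60)&(roi>0)).astype(np.uint8)
n,l,s,c=cv2.connectedComponentsWithStats(dark)
for i in range(1,n):
    if s[i,4]>8: print(s[i],c[i].round(1),onplane(k,c[i],160).round(0))
blue=((hsv[...,0]>105)&(hsv[...,0]<128)&(hsv[...,1]>150)&(roi>0)).astype(np.uint8)
n,l,s,c=cv2.connectedComponentsWithStats(blue)
for i in range(1,n):
    if s[i,4]>8: print('b',s[i],c[i].round(1))
print(onplane(k,[(218,177)],192),onplane(k,[(216,137),(216,140),(218,222)],165).round(0))
print('objs',onplane(k,[(118,248),(368,172),(383,220)],0).round(0))
cv2.imwrite("pics/crop1.png",cv2.resize(f[125:245,180:260],None,fx=5,fy=5,interpolation=cv2.INTER_CUBIC)[:,:,::-1])
```

```text
[211 139   2   8  11] [211.7 142.4] [[688.  98. 160.]]
[218 138   5  14  44] [220.1 146.2] [[675.  75. 160.]]
[219 163   5   6  13] [220.9 165.7] [[616.  75. 160.]]
[213 171  11  13  69] [216.5 177.5] [[582.  89. 160.]]
[212 218  13   8  42] [218.8 222.3] [[455.  88. 160.]]
b [219 156   5  12  32] [220.2 161.9]
b [218 171   6  11  30] [220.4 176.8]
b [219 186   5  11  33] [220.5 191.3]
b [219 199   4  11  21] [220.7 204.3]
b [212 201   2   6   9] [212.7 203.7]
[[574.99039518  82.05858384 192.        ]] [[701.  85. 165.]
 [692.  85. 165.]
 [455.  90. 165.]]
objs [[ 417.  419.    0.]
 [ 610. -393.    0.]
 [ 450. -420.    0.]]
```

View pics/crop1.png

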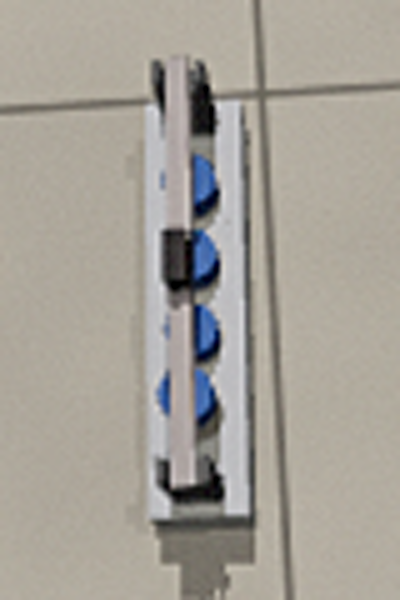

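Run:
```python
from h import *
k=cam("top")
e=onplane(k,[(215.6,136),(216.8,222.4)],164); print(e, e.mean(0), np.linalg.norm(e[0]-e[1]),np.degrees(np.arctan2(*(e[0]-e[1])[1::-1])))
s=env.state(); M=R.from_euler("xyz",s["tcp_rot"]).as_matrix(); print(M.round(3))
t=np.array([*e.mean(0)[:2],330]); print(M.T@(t-s["eef_pos"]))
```

```text
[[704.96374717  86.0223258  164.        ]
 [454.08294955  93.21689631 164.        ]] [579.52334836  89.61961105 164.        ] 250.98393666338546 -1.6426350053604484
[[ 0.938  0.347 -0.   ]
 [ 0.347 -0.938  0.001]
 [ 0.    -0.001 -1.   ]]
[ 574.53254151 -507.65488263 -115.35358197]
```

Call:
{"op": "arm_command", "data": {"targets": [[29, -25, -10, 0, 1], [58, -51, -20, 0, 1], [86, -76, -30, 0, 1], [115, -102, -40, 0, 1], [144, -127, -50, 0, 1]]}}

```text
t: 0.7
eef_pos: [308.5, -415.4, 264.9]
tcp_rot: [-3.141, -0.0, 0.355]
ft_force: [0.2, 1.0, -0.0]
opening: 1.0
grip_force: 0.0
```

Call:
{"op": "arm_command", "data": {"targets": [[29, -25, -10, 0, 1], [58, -51, -20, 0, 1], [86, -76, -30, 0, 1], [115, -102, -35, 0, 1], [144, -127, -35, 0, 1]]}}

```text
t: 1.2
eef_pos: [399.6, -246.5, 300.4]
tcp_rot: [3.14, -0.001, 0.355]
ft_force: [0.3, -0.3, -0.2]
opening: 0.998
grip_force: 0.0
```

Call:
{"op": "arm_command", "data": {"targets": [[29, -25, -6, 0, 1], [58, -51, -12, 0, 1], [86, -76, -18, 0, 1], [115, -102, -24, 0, 1], [144, -127, -30, 0, 1]]}}

```text
t: 1.7
eef_pos: [490.3, -77.1, 329.9]
tcp_rot: [3.141, -0.0, 0.355]
ft_force: [0.7, -0.5, -1.0]
opening: 1.0
grip_force: 0.0
```

Call:
{"op": "arm_command", "data": {"targets": [[29, -25, 0, 4.4, 1], [58, -51, 0, 8.8, 1], [86, -76, 0, 13.2, 1], [115, -102, 0, 17.6, 1], [144, -127, 0, 22, 1]]}}

```text
t: 2.2
eef_pos: [581.2, 92.0, 329.5]
tcp_rot: [3.141, 0.0, -0.032]
ft_force: [-0.1, -0.1, 0.4]
opening: 1.001
grip_force: 0.0
```

Run:
```python
from h import *
s=env.state(); print(s["t"],s["eef_pos"],s["tcp_rot"],s["joints"].round(2))
k=cam("wrist","w1.png"); print(k[4].round(2))
M=R.from_euler("xyz",s["tcp_rot"]).as_matrix();print(k[1:4])
```

```text
2.2 [581.24822001  92.01843077 329.52146049] [ 3.14146280e+00  9.61911188e-05 -3.21740019e-02] [ 0.04  0.35  1.49 -0.    1.31  1.65]
[[-3.0000e-02 -9.7000e-01 -2.3000e-01  6.4461e+02]
 [-1.0000e+00  3.0000e-02  1.0000e-02  8.9020e+01]
 [ 0.0000e+00  2.3000e-01 -9.7000e-01  4.9916e+02]
 [ 0.0000e+00  0.0000e+00  0.0000e+00  1.0000e+00]]
(np.float64(327.37322627987965), 259.59683376118124, 191.88724121942892)
```

View pics/w1.png

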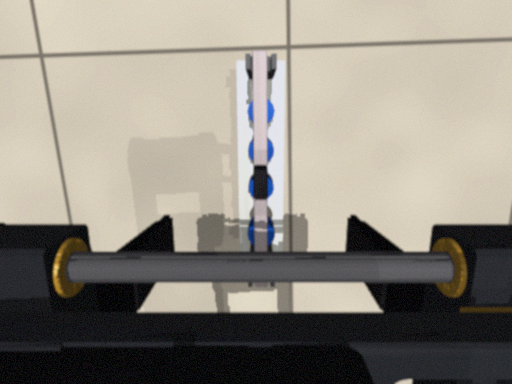

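```bash
cat >> h.py <<'E'
def grip(k,box,z):
    x0,y0,x1,y1=box; f=k[0]; m=(f.max(2)<60).astype(np.uint8); r=np.zeros_like(m); r[y0:y1,x0:x1]=m[y0:y1,x0:x1]
    n,l,s,c=cv2.connectedComponentsWithStats(r); i=1+np.argmax(s[1:,4]); print(s[i])
    x,y,w,h,_=s[i]; return x,y,w,h
E
python3 - <<'E'
from h import *
k=cam("wrist")
x,y,w,h=grip(k,(245,160,278,205),192)
print(onplane(k,[(x,y),(x+w,y+h),(x+w/2,y+h/2)],192).round(1))
# bar centreline (pinkish grey): columns per row
f=k[0].astype(int)
for r in (75,100,130,150,210):
    row=f[r,240:285]; print(r,[int(v.mean()) for v in row][::1])
print(onplane(k,[(260,52)],164))
E
```

```text
[257 168  15  33 408]
[[596.6  96.7 192. ]
 [563.8  83.4 192. ]
 [580.4  90.1 192. ]]
75 [223, 229, 232, 231, 230, 230, 230, 230, 230, 220, 163, 93, 42, 20, 30, 52, 118, 183, 208, 212, 209, 209, 210, 211, 209, 215, 215, 216, 211, 203, 161, 103, 51, 26, 27, 26, 48, 96, 167, 216, 232, 230, 231, 230, 230]
100 [219, 227, 231, 230, 230, 231, 230, 231, 225, 210, 182, 155, 140, 141, 145, 145, 149, 181, 201, 212, 207, 207, 207, 209, 210, 208, 214, 213, 208, 203, 178, 153, 154, 178, 220, 229, 231, 231, 230, 230, 230, 231, 229, 232, 231]
130 [203, 225, 229, 229, 229, 229, 227, 229, 228, 228, 230, 229, 225, 213, 200, 185, 174, 174, 191, 205, 207, 205, 206, 207, 204, 208, 210, 209, 209, 201, 189, 206, 223, 230, 229, 233, 232, 231, 230, 230, 230, 230, 230, 232, 231]
150 [198, 216, 225, 229, 227, 226, 226, 227, 229, 226, 218, 177, 130, 110, 102, 95, 91, 122, 170, 188, 188, 191, 190, 189, 189, 187, 190, 191, 193, 184, 166, 136, 112, 100, 104, 115, 141, 189, 222, 231, 231, 231, 231, 230, 232]
210 [180, 189, 213, 226, 226, 226, 227, 222, 223, 219, 219, 225, 224, 210, 178, 137, 105, 113, 147, 169, 179, 176, 175, 175, 172, 174, 174, 176, 174, 173, 160, 128, 115, 145, 199, 224, 226, 229, 229, 231, 230, 232, 229, 229, 230]
[[703.68986645  89.94164328 164.        ]]
```

Call:
{"op": "arm_command", "data": {"targets": [[-1, 2, 40, 0, 1], [-1, 2, 80, 0, 1], [-1, 2, 120, 0, 0.6], [-1, 2, 150, 0, 0.4], [-1, 2, 167, 0, 0.4]]}}

```text
t: 2.8
eef_pos: [578.5, 87.8, 160.1]
tcp_rot: [3.141, 0.003, -0.029]
ft_force: [0.1, 0.0, 1.1]
opening: 0.806
grip_force: 0.0
```

Call:
{"op": "arm_command", "data": {"targets": [[0, 0, 0, 0, 0.3], [0, 0, 0, 0, 0], [0, 0, 0, 0, 0], [0, 0, 0, 0, 0], [0, 0, 0, 0, 0]]}}

```text
t: 3.3
eef_pos: [580.0, 88.4, 163.5]
tcp_rot: [3.142, -0.001, -0.029]
ft_force: [-0.3, 0.4, 1.0]
opening: 0.384
grip_force: 0.0
```

Call:
{"op": "arm_command", "data": {"targets": [[0, 0, 0, 0, 0], [0, 0, 0, 0, 0], [0, 0, -4, 0, 0], [0, 0, -12, 0, 0], [0, 0, -20, 0, 0]]}}

```text
t: 3.8
eef_pos: [579.7, 88.4, 183.3]
tcp_rot: [3.141, 0.0, -0.029]
ft_force: [-0.0, 0.3, -1.7]
opening: 0.144
grip_force: 30.0
```

Call:
{"op": "arm_command", "data": {"targets": [[0, 0, -15, 0, 0], [0, 0, -35, 0, 0], [0, 0, -50, 0, 0], [0, 0, -60, 0, 0], [0, 0, -60, 0, 0]]}}

```text
t: 4.3
eef_pos: [580.2, 88.4, 244.2]
tcp_rot: [-3.141, -0.003, -0.029]
ft_force: [0.4, 0.2, -1.8]
opening: 0.144
grip_force: 30.0
```

Run:
```python
from h import *
s=env.state(); print(s["t"],s["eef_pos"],s["opening"],s["moment"])
a=cam("wrist")[0]; b=cam("scene")[0][150:320,200:350]
b=cv2.resize(b,(512*150//170*170//192*0+450,510))
out=np.zeros((510,800,3),np.uint8); out[:384//2*2*0+262,:350]=cv2.resize(a,(350,262)); out[:,350:]=b
cv2.imwrite("pics/lift.png",out[:,:,::-1])
```

```text
4.3 [580.16110481  88.44252478 244.17611907] 0.14424021919766117 [0.03051093 0.03890932 0.0865059 ]
```

View pics/lift.png

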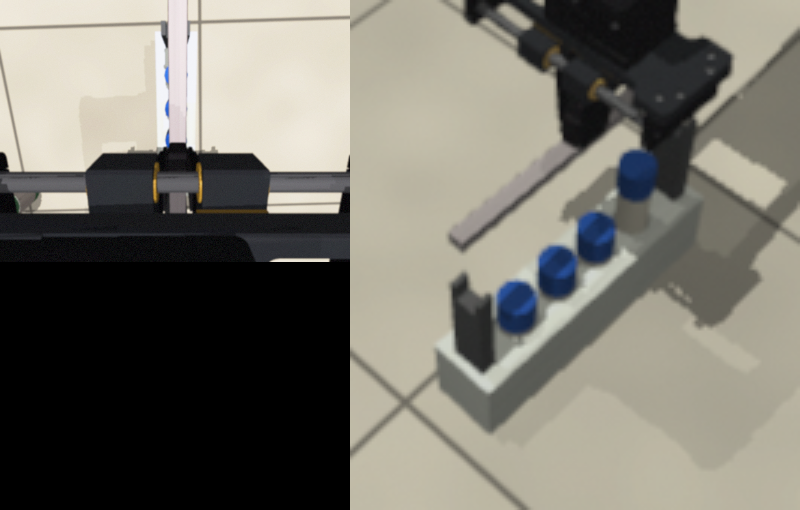

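Call:
{"op": "arm_command", "data": {"targets": [[0, 20, 0, 0, 0], [0, 60, 0, 0, 0], [0, 100, 0, 0, 0], [0, 140, 0, 0, 0], [0, 165, 0, 0, 0]]}}

```text
t: 4.9
eef_pos: [574.4, -78.9, 241.6]
tcp_rot: [3.142, 0.002, -0.03]
ft_force: [0.4, 0.1, -0.7]
opening: 0.145
grip_force: 30.0
```

Call:
{"op": "arm_command", "data": {"targets": [[0, 15, 20, 0, 0], [0, 15, 60, 0, 0], [0, 15, 100, 0, 0], [0, 15, 140, 0, 0], [0, 15, 165, 0, 0]]}}

```text
t: 5.4
eef_pos: [572.9, -91.3, 74.1]
tcp_rot: [-3.141, 0.004, -0.029]
ft_force: [0.3, 0.3, -1.0]
opening: 0.146
grip_force: 30.0
```

Call:
{"op": "arm_command", "data": {"targets": [[0, 0, 20, 0, 0], [0, 0, 35, 0, 0], [0, 0, 45, 0, 0], [0, 0, 52, 0, 0], [0, 0, 52, 0, 0]]}}

```text
t: 5.9
eef_pos: [574.1, -91.4, 24.8]
tcp_rot: [-3.141, 0.001, -0.029]
ft_force: [0.4, 0.3, -0.6]
opening: 0.145
grip_force: 30.0
```

Run:
```python
from h import *
s=env.state(); print(s["t"],s["eef_pos"],s["opening"],s["moment"],s["ft_force"])
a=cam("wrist"); b=cam("scene"); p=proj(b,[[s["eef_pos"][0]+d,s["eef_pos"][1],15] for d in(-125,125)]); print(p)
x0,x1=p[:,0].min()-25,p[:,0].max()+25;y0,y1=p[:,1].min()-30,p[:,1].max()+25
c=b[0][int(y0):int(y1),int(x0):int(x1)]; c=cv2.resize(c,None,fx=4,fy=4,interpolation=cv2.INTER_CUBIC); print(c.shape)
cv2.imwrite("pics/low.png",c[:600,:800,::-1])
```

```text
5.9 [574.08214945 -91.42427109  24.81207385] 0.14487767135116109 [ 0.03251627  0.0086408  -0.05270014] [ 0.38912877  0.27842094 -0.62800045]
[[256.42508972 185.14787293]
 [191.61494587 238.24034575]]
(432, 460, 3)
```

View pics/low.png

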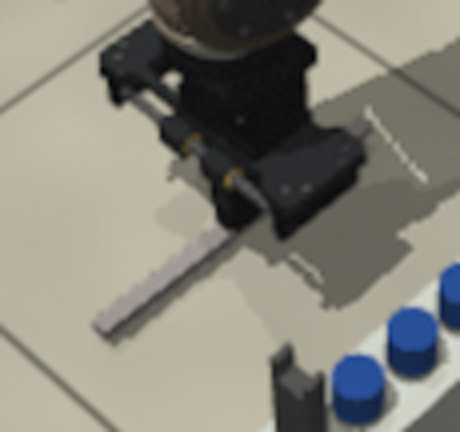

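Call:
{"op": "arm_command", "data": {"targets": [[0, 0, 3, 0, 0], [0, 0, 6, 0, 0], [0, 0, 8, 0, 0], [0, 0, 10, 0, 0], [0, 0, 10, 0, 0]]}}

```text
t: 6.5
eef_pos: [574.4, -91.5, 15.4]
tcp_rot: [3.142, 0.0, -0.029]
ft_force: [0.6, 0.3, -1.8]
opening: 0.148
grip_force: 30.0
```

Call:
{"op": "arm_command", "data": {"targets": [[0, 0, 1, 0, 0], [0, 0, 2, 0, 0], [0, 0, 3, 0, 0], [0, 0, 3, 0, 0]]}}

```text
t: 6.9
eef_pos: [574.5, -91.6, 13.5]
tcp_rot: [3.141, -0.0, -0.029]
ft_force: [-2.5, 0.1, 10.0]
opening: 0.142
grip_force: 30.0
```

Call:
{"op": "arm_command", "data": {"targets": [[0, 0, 0, 0, 0.3], [0, 0, 0, 0, 0.4], [0, 0, 0, 0, 0.4], [0, 0, 0, 0, 0.4], [0, 0, 0, 0, 0.4]]}}

```text
t: 7.4
eef_pos: [574.5, -91.5, 12.5]
tcp_rot: [3.142, 0.0, -0.029]
ft_force: [0.4, -0.3, 0.6]
opening: 0.397
grip_force: 0.0
```

Call:
{"op": "arm_command", "data": {"targets": [[0, 0, -20, 0, 0.5], [0, 0, -60, 0, 0.5], [0, 0, -105, 0, 0.7], [0, 0, -150, 0, 0.7], [0, 0, -190, 0, 0.7]]}}

```text
t: 7.9
eef_pos: [574.4, -91.5, 204.9]
tcp_rot: [3.141, -0.001, -0.029]
ft_force: [0.5, 0.1, -0.4]
opening: 0.676
grip_force: 0.0
```

Call:
{"op": "arm_command", "data": {"targets": [[0, 0, -40, 0, 0.8], [0, 0, -80, 0, 0.8], [-40, -40, -96, 0, 0.8], [-80, -80, -96, 0, 0.8], [-120, -110, -96, 0, 0.8]]}}

```text
t: 8.4
eef_pos: [467.9, 13.3, 298.8]
tcp_rot: [3.142, -0.001, -0.03]
ft_force: [0.3, 0.5, 0.3]
opening: 0.797
grip_force: 0.0
```

Run:
```python
from h import *
s=env.state(); print(s["t"],s["eef_pos"],s["opening"],s["tcp_rot"],s["joints"].round(2))
a=cam("wrist")
P=[[511,92,145],[511,92,20]]
print(proj(a,P))
b=cam("scene"); c=cv2.resize(b[0][130:300,150:350],None,fx=2.2,fy=2.2)
out=np.zeros((384,512+440,3),np.uint8); out[:,:512]=a[0]; out[:374,512:]=c
cv2.imwrite("pics/w2.png",cv2.resize(out,None,fx=.83,fy=.83)[:,:,::-1])
```

```text
8.4 [467.907703    13.28528294 298.7765578 ] 0.7970191644087498 [ 3.14158385e+00 -9.44206964e-04 -2.96758748e-02] [-0.11  0.18  1.8   0.    1.16  1.49]
[[176.42957842 137.85159813]
 [199.24256211 131.3081897 ]]
```

View pics/w2.png

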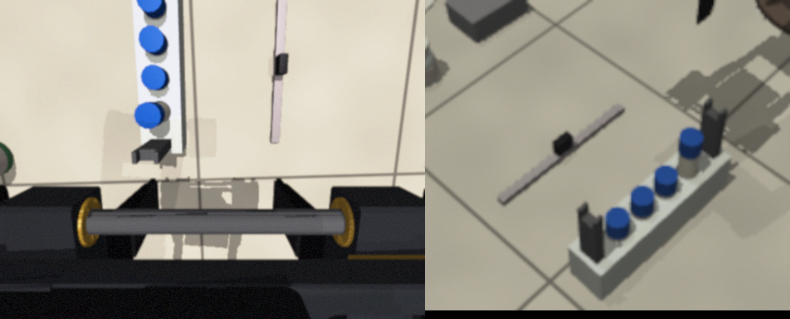

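Run:
```python
from h import *
k=cam("wrist"); s=env.state(); f=k[0]; h=cv2.cvtColor(f,cv2.COLOR_RGB2HSV)
m=((h[...,0]>100)&(h[...,0]<128)&(h[...,1]>150)&(h[...,2]>60)).astype(np.uint8); 
n,l,st,c=cv2.connectedComponentsWithStats(m)
for i in range(1,n):
    if st[i,4]>100: 
        t=h[...,2][l==i]; q=(l==i)&(h[...,2]>np.percentile(t,90)-25); ys,xs=np.nonzero(q)
        (cx,cy),r=cv2.minEnclosingCircle(np.c_[xs,ys].astype(np.float32)); z=145 if c[i][1]>115 else 105
        p=onplane(k,[(cx,cy),(cx+r,cy)],z); print(st[i],c[i].round(1),cx,cy,r,p[0].round(1),np.linalg.norm(p[0]-p[1]))
M=R.from_euler("xyz",s["tcp_rot"]).as_matrix()
print(s["eef_pos"])
```

```text
[169   0  32  18 422] [186.4   7. ] 182.0 0.5 13.009712219238281 [641.1  86.7 105. ] 13.038166410603996
[170  28  32  34 822] [185.5  45. ] 183.5 43.0 15.403021812438965 [601.7  88.4 105. ] 15.868632348963867
[173  76  31  29 706] [187.6  90.4] 185.63880920410156 89.71813201904297 14.346688270568848 [555.6  89.9 105. ] 15.2493210161758
[164 121  36  31 843] [181.3 135.1] 179.28424072265625 135.40411376953125 15.348709106445312 [510.2  91.  145. ] 14.9849920851823
[467.57632636  13.6306805  299.28960761]
```

Call:
{"op": "arm_command", "data": {"targets": [[13, -25, 0, 0, 0.8], [27, -52, 0, 0, 0.8], [40, -79, 0, 0, 0.8], [40, -79, 20, 0, 0.8], [40, -79, 60, 0, 0.8]]}}

```text
t: 9.05
eef_pos: [513.6, 90.4, 239.3]
tcp_rot: [-3.141, -0.005, -0.028]
ft_force: [0.3, -0.1, -0.5]
opening: 0.801
grip_force: 0.0
```

Run:
```python
from h import *
k=cam("wrist"); s=env.state(); f=k[0]; h=cv2.cvtColor(f,cv2.COLOR_RGB2HSV)
m=((h[...,0]>100)&(h[...,0]<128)&(h[...,1]>150)&(h[...,2]>60)).astype(np.uint8)
n,l,st,c=cv2.connectedComponentsWithStats(m)
for i in range(1,n):
    if st[i,4]>100: print(st[i],c[i].round(1),onplane(k,c[i],145).round(1),onplane(k,c[i],105).round(1))
print(s["eef_pos"],s["tcp_rot"])
```

```text
[ 240   11   35   44 1171] [257.1  32.4] [[636.4  87.5 145. ]] [[645.5  87.5 105. ]]
[241  69  33  36 924] [257.1  86.6] [[597.8  88.7 145. ]] [[601.1  88.9 105. ]]
[242 122  32  33 825] [257.1 138.3] [[558.4  89.9 145. ]] [[555.8  90.2 105. ]]
[ 240  175   35   40 1104] [256.8 194.6] [[512.3  91.5 145. ]] [[502.6  92.1 105. ]]
[510.32784482  89.82104272 232.09024584] [ 3.14094382  0.00595334 -0.02898953]
```

Call:
{"op": "arm_command", "data": {"targets": [[0, -1, 25, 0, 0.8], [0, -1, 65, 0, 0.8], [0, -1, 100, 0, 0.7], [0, -1, 120, 0, 0.6], [0, -1, 127, 0, 0.5]]}}

```text
t: 9.6
eef_pos: [511.4, 90.5, 109.8]
tcp_rot: [3.141, 0.003, -0.03]
ft_force: [-0.7, -0.8, 0.5]
opening: 0.602
grip_force: 0.0
```

Call:
{"op": "arm_command", "data": {"targets": [[0, 0, 0, 0, 0.4], [0, 0, 0, 0, 0], [0, 0, 0, 0, 0], [0, 0, 0, 0, 0], [0, 0, 0, 0, 0]]}}

```text
t: 10.1
eef_pos: [512.1, 91.0, 112.6]
tcp_rot: [3.142, -0.002, -0.029]
ft_force: [0.7, -0.8, 6.5]
opening: 0.321
grip_force: 30.0
```

Call:
{"op": "arm_command", "data": {"targets": [[0, 0, 0, 0, 0], [0, 0, 0, 0, 0], [0, 0, 0, 0, 0]]}}

```text
t: 10.4
eef_pos: [512.1, 91.1, 112.5]
tcp_rot: [3.142, -0.002, -0.029]
ft_force: [-0.9, -0.3, 7.3]
opening: 0.323
grip_force: 30.0
```

Call:
{"op": "arm_command", "data": {"targets": [[0, 0, -5, 0, 0], [0, 0, -15, 0, 0], [0, 0, -30, 0, 0], [0, 0, -45, 0, 0], [0, 0, -60, 0, 0]]}}

```text
t: 10.9
eef_pos: [511.3, 91.1, 172.8]
tcp_rot: [3.142, -0.0, -0.029]
ft_force: [-0.1, -0.9, 0.2]
opening: 0.321
grip_force: 30.0
```

Call:
{"op": "arm_command", "data": {"targets": [[0, 0, -15, 0, 0], [0, 0, -30, 0, 0], [0, 0, -40, 0, 0], [0, 0, -40, 0, 0], [0, 0, -40, 0, 0]]}}

```text
t: 11.4
eef_pos: [511.2, 91.1, 211.4]
tcp_rot: [3.142, 0.0, -0.029]
ft_force: [0.2, 0.4, -1.1]
opening: 0.318
grip_force: 30.0
```

Run:
```python
from h import *
s=env.state(); print(s["t"],s["eef_pos"],s["opening"],s["ft_force"],s["moment"])
b=cam("scene"); c=cv2.resize(b[0][130:300,200:350],None,fx=3.4,fy=3.4)
cv2.imwrite("pics/l2.png",c[:,:,::-1])
```

```text
11.4 [511.24586964  91.07428758 211.37160082] 0.3183047652853024 [ 0.21662048  0.38620765 -1.06733534] [0.06983249 0.03356188 0.00617722]
```

View pics/l2.png

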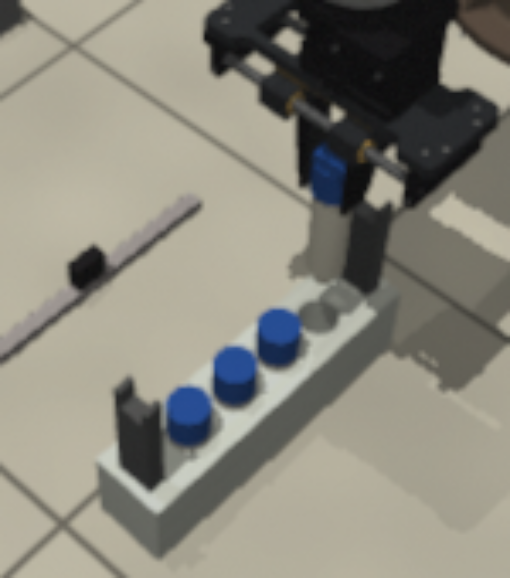

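Call:
{"op": "arm_command", "data": {"targets": [[-8, 0, 0, 0, 0], [-18, 0, 0, 0, 0], [-26, 0, 0, 0, 0], [-32, 0, 0, 0, 0], [-38, 0, 0, 0, 0]]}}

```text
t: 11.95
eef_pos: [473.7, 92.3, 212.0]
tcp_rot: [-3.141, -0.003, -0.029]
ft_force: [5.2, 1.2, 1.2]
opening: 0.321
grip_force: 30.0
```

Call:
{"op": "arm_command", "data": {"targets": [[-5, 0, 0, 0, 0], [-10, 0, 0, 0, 0], [-10, 0, 0, 0, 0]]}}

```text
t: 12.25
eef_pos: [463.1, 92.5, 211.7]
tcp_rot: [-3.142, -0.0, -0.029]
ft_force: [2.3, 1.0, 1.5]
opening: 0.324
grip_force: 30.0
```

Run:
```python
from h import *
s=env.state(); print(s["t"],s["eef_pos"],s["tcp_rot"],s["opening"],s["ft_force"],s["moment"])
b=cam("scene"); c=cv2.resize(b[0][150:250,250:350],None,fx=4,fy=4,interpolation=cv2.INTER_CUBIC)
cv2.imwrite("pics/t1.png",c[:,:,::-1])
```

```text
12.25 [463.06475385  92.54210625 211.67349639] [-3.14151750e+00 -3.06243450e-04 -2.91320535e-02] 0.3235946177846742 [2.33463751 1.01726342 1.45300381] [ 0.39750384 -0.71347622  0.05601963]
```

View pics/t1.png

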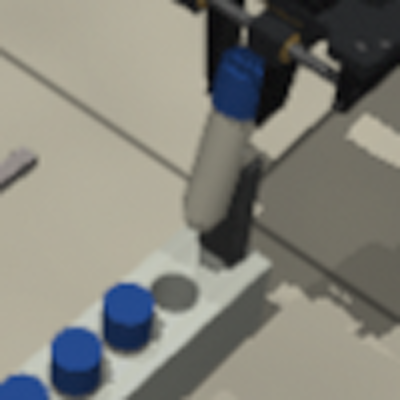

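Call:
{"op": "arm_command", "data": {"targets": [[-5, 0, 0, 0, 0], [-11, 0, 0, 0, 0], [-17, 0, 0, 0, 0], [-23, 0, 0, 0, 0], [-28, 0, 0, 0, 0]]}}

```text
t: 12.8
eef_pos: [434.9, 93.3, 211.2]
tcp_rot: [3.141, 0.001, -0.029]
ft_force: [3.7, 1.3, -1.2]
opening: 0.317
grip_force: 30.0
```

Call:
{"op": "arm_command", "data": {"targets": [[-4, 0, 0, 0, 0], [-7, 0, 0, 0, 0], [-7, 0, 0, 0, 0]]}}

```text
t: 13.1
eef_pos: [428.0, 93.4, 211.6]
tcp_rot: [3.141, 0.0, -0.029]
ft_force: [1.1, 0.3, 2.6]
opening: 0.319
grip_force: 30.0
```

```bash
cat >> h.py <<'E'
def tilt(save):
    s=env.state(); g=s["eef_pos"]+np.array([0,0,19])
    b=cam("scene"); f=b[0]; h=cv2.cvtColor(f,cv2.COLOR_RGB2HSV)
    u=np.array([np.cos(s["tcp_rot"][2]),np.sin(s["tcp_rot"][2]),0])
    print(s["t"],g.round(1),s["ft_force"].round(1),round(float(s["opening"]),3))
    for a in (0,20,30,35,40,45,50,55,60):
        r=np.radians(a); d=u*np.sin(r)-np.array([0,0,np.cos(r)])
        print(a,"foot",proj(b,g+110*d)[0].round(1),"capedge",proj(b,g+15*d)[0].round(1))
    x,y=proj(b,g)[0].astype(int); x0,y0=max(x-70,0),max(y-40,0)
    c=cv2.resize(f[y0:y0+110,x0:x0+130],None,fx=5,fy=5,interpolation=cv2.INTER_CUBIC); print("origin",x0,y0)
    cv2.imwrite("pics/"+save,c[:,:,::-1])
E
python3 -c "
from h import *
tilt('t2.png')
b=cam('scene'); h=cv2.cvtColor(b[0],cv2.COLOR_RGB2HSV)
g=env.state()['eef_pos']+np.array([0,0,19]); x,y=proj(b,g)[0].astype(int)
m=((h[...,0]>100)&(h[...,0]<128)&(h[...,1]>120)).astype(np.uint8); m2=np.zeros_like(m); m2[y-25:y+25,x-30:x+30]=m[y-25:y+25,x-30:x+30]
ys,xs=np.nonzero(m2); print(len(xs),cv2.fitLine(np.c_[xs,ys].astype(np.float32),2,0,.01,.01).ravel(),xs.mean(),ys.mean(),x,y)
"
```

```text
13.1 [428.   93.4 230.6] [1.1 0.3 2.6] 0.319
0 foot [315.7 191.1] capedge [320.4 165.4]
20 foot [306.5 197.7] capedge [319.1 166.2]
30 foot [302.2 199.6] capedge [318.6 166.4]
35 foot [300.3 200.1] capedge [318.3 166.5]
40 foot [298.4 200.4] capedge [318.1 166.5]
45 foot [296.7 200.4] capedge [317.8 166.4]
50 foot [295.2 200. ] capedge [317.7 166.3]
55 foot [293.8 199.4] capedge [317.5 166.2]
60 foot [292.6 198.5] capedge [317.4 166. ]
origin 251 120
188 [7.0916280e-02 9.9748230e-01 3.1747342e+02 1.6371277e+02] 317.47340425531917 163.7127659574468 321 161
```

Call:
{"op": "arm_command", "data": {"targets": [[0, 0, -5, 0, 0], [0, 0, -20, 0, 0], [0, 0, -40, 0, 0], [0, 0, -60, 0, 0], [0, 0, -80, 0, 0]]}}

```text
t: 13.7
eef_pos: [427.9, 93.4, 292.3]
tcp_rot: [3.141, 0.002, -0.029]
ft_force: [0.4, 0.2, -0.9]
opening: 0.32
grip_force: 30.0
```

Call:
{"op": "arm_command", "data": {"targets": [[0, 0, -10, 0, 0], [0, 0, -20, 0, 0], [0, 0, -20, 0, 0], [0, 0, -20, 0, 0], [0, 0, -20, 0, 0]]}}

```text
t: 14.2
eef_pos: [428.2, 93.4, 310.7]
tcp_rot: [3.141, 0.001, -0.029]
ft_force: [-0.4, 0.0, -1.4]
opening: 0.318
grip_force: 30.0
```

Run:
```python
from h import *
s=env.state(); g=s["eef_pos"]+np.array([0,0,19]); print(s["t"],g,s["ft_force"])
w=cam("wrist"); b=cam("scene"); u=np.array([np.cos(s["tcp_rot"][2]),np.sin(s["tcp_rot"][2]),0])
for a in (20,30,35,40,45,50,55,60):
    r=np.radians(a); d=u*np.sin(r)-np.array([0,0,np.cos(r)]); e=u*np.cos(r)+np.array([0,0,np.sin(r)])
    print(a,[proj(k,g+110*d)[0].round(1).tolist() for k in(w,b)], proj(w,g+100*d+14*e)[0].round(1))
x,y=proj(b,g)[0].astype(int); x0,y0=max(x-60,0),max(y-40,0); print(x0,y0)
c=cv2.resize(b[0][y0:y0+110,x0:x0+80],(280,385)); out=np.zeros((385,792,3),np.uint8); out[:384,:512]=w[0]; out[:,512:]=c
cv2.imwrite("pics/fin.png",out[:,:,::-1])
```

```text
14.2 [428.18587522  93.43000103 329.72253497] [-0.41197658  0.00480144 -1.40385865]
20 [[258.0, 147.9], [310.7, 170.7]] [257.9 136.4]
30 [[257.9, 125.4], [306.2, 172.3]] [257.8 115.6]
35 [[257.8, 114.1], [304.1, 172.6]] [257.7 105.2]
40 [[257.8, 102.8], [302.1, 172.7]] [257.7  95. ]
45 [[257.7, 91.5], [300.3, 172.4]] [257.6  84.9]
50 [[257.7, 80.3], [298.7, 171.7]] [257.5  75. ]
55 [[257.6, 69.1], [297.2, 170.8]] [257.4  65.4]
60 [[257.5, 58.0], [295.9, 169.5]] [257.4  56. ]
267 88
```

View pics/fin.png

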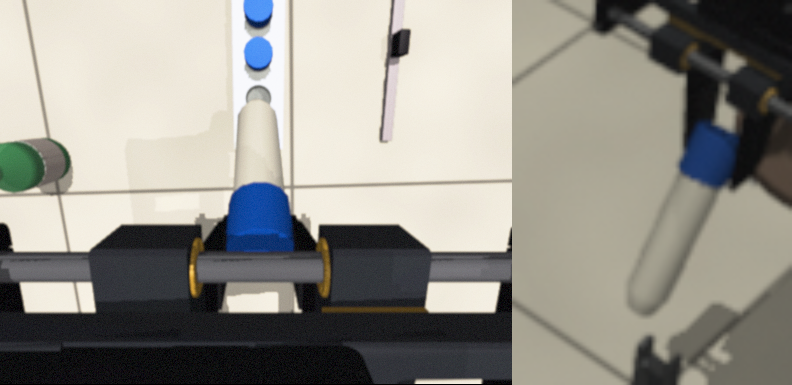

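```bash
cat > seam.py <<'E'
from h import *
from scipy.optimize import fsolve
s=env.state(); g=s["eef_pos"]+np.array([0,0,19]); w=cam("wrist"); f=w[0].astype(int)
col=f[60:235,256:261].mean(1); seam=60+np.argmax(col[:,2]-col[:,0]>60)   # first blue row below white
blue=[r for r in range(110,235) if col[r-60,2]-col[r-60,0]>60]; seam=blue[0]
gr=np.abs(np.diff(f[80:130,254:263].mean((1,2)))); print("seam",seam,"diffs",[(80+i,round(v)) for i,v in enumerate(gr) if v>6])
u=np.array([np.cos(s["tcp_rot"][2]),np.sin(s["tcp_rot"][2]),0])
def row(a,sl,al,rad):
    r=np.radians(a); d=u*np.sin(r)-np.array([0,0,np.cos(r)]); e=u*np.cos(r)+np.array([0,0,np.sin(r)])
    return proj(w,g+(al+sl)*d+rad*e)[0,1]
import sys
foot=float(sys.argv[1])
for al,rad in((110,0),(108,6),(104,9)):
    print(al,rad,fsolve(lambda v:[row(v[0],v[1],al,rad)-foot,row(v[0],v[1],15,16)-seam],[42,0]).round(1))
# scene foot lowest point and seam midpoint
E
python3 seam.py 100
```

```text
seam 183 diffs [(80, 19), (81, 9), (83, 10), (84, 46), (85, 62), (86, 21), (87, 19), (88, 25), (89, 12), (90, 9), (99, 15), (100, 13)]
110 0 [36.7 12.3]
108 6 [34.3 12.7]
104 9 [34.1 12.8]
```

Call:
{"op": "arm_command", "data": {"targets": [[-6, 0, 10, 0, 0], [-13, 0, 25, 0, 0], [-13, 0, 40, 0, 0], [-13, 0, 52, 0, 0], [-13, 0, 60, 0, 0]]}}

```text
t: 14.85
eef_pos: [414.6, 93.8, 250.1]
tcp_rot: [3.141, 0.002, -0.029]
ft_force: [-1.2, 0.1, -1.7]
opening: 0.318
grip_force: 30.0
```

Call:
{"op": "arm_command", "data": {"targets": [[0, 0, 6, 0, 0], [0, 0, 13, 0, 0], [0, 0, 20, 0, 0], [0, 0, 27, 0, 0], [0, 0, 34, 0, 0]]}}

```text
t: 15.35
eef_pos: [415.8, 93.9, 217.2]
tcp_rot: [-3.141, -0.001, -0.029]
ft_force: [0.7, 0.7, 1.8]
opening: 0.319
grip_force: 30.0
```

Call:
{"op": "arm_command", "data": {"targets": [[0, 0, 4, 0, 0], [0, 0, 8, 0, 0], [0, 0, 10, 0, 0], [0, 0, 10, 0, 0]]}}

```text
t: 15.75
eef_pos: [415.6, 93.9, 207.3]
tcp_rot: [3.142, -0.0, -0.029]
ft_force: [2.0, 0.7, -1.2]
opening: 0.319
grip_force: 30.0
```

Call:
{"op": "arm_command", "data": {"targets": [[0, 0, -10, 0, 0], [0, 0, -30, 0, 0], [0, 0, -60, 0, 0], [0, 0, -90, 0, 0], [0, 0, -104, 0, 0]]}}

```text
t: 16.25
eef_pos: [415.6, 93.8, 314.5]
tcp_rot: [-3.142, -0.003, -0.029]
ft_force: [0.2, -0.3, -1.0]
opening: 0.319
grip_force: 30.0
```

Call:
{"op": "arm_command", "data": {"targets": [[13, 0, 0, 0, 0], [13, 0, 0, 0, 0], [13, 0, 0, 0, 0], [13, 0, 0, 0, 0]]}}

```text
t: 16.65
eef_pos: [428.1, 93.4, 310.5]
tcp_rot: [3.141, 0.002, -0.029]
ft_force: [-0.1, 0.2, -0.4]
opening: 0.315
grip_force: 30.0
```

```bash
python3 - <<'E'
from h import *
print(env.state()["eef_pos"])
w=cam("wrist"); f=w[0].astype(int)
print([(r,f[r,254:263].mean((0)).round().astype(int).tolist()) for r in range(40,130,2)])
b=cam("scene",'s3.png')[0].astype(int)
# tube body mask: vs blue; print cap blob
h=cv2.cvtColor(b.astype(np.uint8),cv2.COLOR_RGB2HSV); m=((h[...,0]>100)&(h[...,0]<128)&(h[...,1]>120)); m[:100]=0; m[155:]=0; m[:,:290]=0; m[:,345:]=0
ys,xs=np.nonzero(m); print(xs.min(),xs.max(),ys.min(),ys.max(),xs.mean(),ys.mean())
E
python3 seam.py 90
```

```text
[428.10137156  93.43089957 310.50433713]
[(40, [80, 151, 247]), (42, [82, 151, 247]), (44, [80, 150, 247]), (46, [80, 149, 247]), (48, [78, 148, 246]), (50, [80, 149, 247]), (52, [76, 147, 246]), (54, [77, 147, 246]), (56, [75, 146, 246]), (58, [76, 145, 245]), (60, [75, 144, 245]), (62, [75, 145, 245]), (64, [74, 143, 245]), (66, [57, 120, 227]), (68, [22, 52, 108]), (70, [90, 93, 103]), (72, [177, 178, 173]), (74, [194, 196, 188]), (76, [194, 195, 188]), (78, [198, 197, 186]), (80, [221, 215, 196]), (82, [236, 230, 217]), (84, [240, 235, 222]), (86, [241, 236, 223]), (88, [240, 235, 223]), (90, [241, 236, 223]), (92, [241, 236, 223]), (94, [241, 236, 223]), (96, [241, 236, 223]), (98, [241, 236, 223]), (100, [241, 237, 224]), (102, [241, 237, 223]), (104, [241, 237, 224]), (106, [242, 237, 224]), (108, [241, 236, 223]), (110, [242, 237, 224]), (112, [242, 237, 224]), (114, [242, 237, 225]), (116, [242, 237, 224]), (118, [242, 238, 225]), (120, [242, 238, 225]), (122, [243, 238, 225]), (124, [243, 238, 225]), (126, [243, 237, 225]), (128, [243, 238, 226])]
315 331 122 140 322.75961538461536 131.4375
seam 180 diffs [(80, 9), (81, 8)]
110 0 [40.1 13.9]
108 6 [37.9 14.2]
104 9 [37.7 14.2]
```

```bash
python3 seam.py 79
python3 - <<'E'
from h import *
b=cam("scene"); f=b[0].astype(int); f0=cv2.imread("pics/sc1.png")[:,:,::-1].astype(int)
d=np.abs(f-f0).sum(2)
for y in range(140,186,2): print(y,' '.join('%3d'%v for v in f[y,284:326,:].mean(1)))
E
```

```text
seam 180 diffs [(80, 11), (81, 7)]
110 0 [44.6 13.5]
108 6 [42.4 13.6]
104 9 [42.5 13.6]
140 162 163 162 163 163 163 164 163 164 164 164 163 163 163 163 163 163 163 163 163 163 161 162 162 160 160 158 141 132 143 148 156 158 159 161 159 141 118  99  66  53  46
142 163 163 163 163 163 163 164 163 163 163 164 163 163 164 163 164 164 164 163 163 163 162 162 161 161 158 143 133 148 153 156 159 160 161 158 154 149 142 131 112  97 116
144 163 163 164 163 163 163 164 164 164 165 165 164 164 164 164 163 163 163 163 164 163 162 161 161 158 144 135 150 156 158 158 160 162 157 154 148 141 129 118 106 130 161
146 163 163 164 164 164 164 164 165 165 165 164 165 165 163 164 163 163 163 163 163 162 162 161 158 143 137 150 160 163 161 160 160 156 153 147 139 128 115 113 140 160 161
148 164 164 164 164 165 164 164 164 164 165 164 165 165 164 164 164 163 163 163 162 162 161 158 144 138 152 161 167 168 167 162 156 151 146 137 126 113 111 139 160 159 160
150 163 165 164 164 165 165 165 165 165 165 165 165 165 165 164 164 163 163 163 161 161 159 146 140 154 161 166 168 168 167 161 152 145 136 125 112 109
[... 2244 characters left out ...]
 101 102 101
178 160 160 161 161 161 162 163 163 162 164 163 164 164 164 164 161 150 130 118 129 150 164 163 163 164 163 163 163 163 163 164 163 163 163 164 154 127 102 101 102 101 102
180 159 160 160 161 160 161 161 162 162 163 163 164 163 164 163 164 164 163 164 163 163 163 163 163 163 163 163 162 163 163 162 162 162 155 128 102 101 102 102 102 102 101
182 160 160 160 160 160 162 162 162 162 163 163 163 163 163 164 163 163 164 163 163 163 162 163 163 163 163 163 162 162 163 154 142 126 101 101 100 101 102 101 102 101  97
184 150 158 161 161 161 161 162 162 162 163 163 163 163 163 163 163 164 163 163 157 132  90  73 117 155 162 161 154 126 101 101 101 101 100 101 102 101 101 101  96  83  69
```

Run:
```python
from h import *
s=env.state(); g=s["eef_pos"]+np.array([0,0,19]); b=cam("scene"); w=cam("wrist"); u=np.array([np.cos(-.029),np.sin(-.029),0])
for a in range(34,60,3):
    r=np.radians(a); d=u*np.sin(r)-np.array([0,0,np.cos(r)])
    for sl in (0,12):
        p=proj(b,[g+(30+sl)*d,g+(110+sl)*d]); q=proj(w,g+(110+sl)*d)[0]; print(a,sl,p[1].round(1),"slope",((p[1]-p[0])[0]/(p[1]-p[0])[1]).round(3),"wristrow",q[1].round(1))
```

```text
34 0 [304.5 172.5] slope -0.515 wristrow 116.5
34 12 [302.2 177. ] slope -0.515 wristrow 107.2
37 0 [303.3 172.6] slope -0.542 wristrow 109.8
37 12 [300.8 177.1] slope -0.542 wristrow 99.7
40 0 [302.1 172.5] slope -0.569 wristrow 103.0
40 12 [299.5 177.1] slope -0.569 wristrow 92.2
43 0 [301.  172.4] slope -0.596 wristrow 96.2
43 12 [298.3 177. ] slope -0.596 wristrow 84.7
46 0 [300.  172.1] slope -0.623 wristrow 89.5
46 12 [297.1 176.8] slope -0.623 wristrow 77.1
49 0 [299.  171.8] slope -0.651 wristrow 82.7
49 12 [296.  176.4] slope -0.651 wristrow 69.5
52 0 [298.1 171.3] slope -0.681 wristrow 76.0
52 12 [294.9 175.9] slope -0.681 wristrow 61.9
55 0 [297.2 170.6] slope -0.711 wristrow 69.3
55 12 [294.  175.2] slope -0.711 wristrow 54.2
58 0 [296.4 169.9] slope -0.743 wristrow 62.6
58 12 [293.1 174.4] slope -0.743 wristrow 46.5
```

```bash
cat > ax.py <<'E'
from h import *
def plane(k,p,q):
    f,F,cx,cy,W=k; r=[W[:3,:3]@np.array([(a-cx)/F,(c-cy)/F,1]) for a,c in(p,q)]; n=np.cross(*r); return n/np.linalg.norm(n)
def fit(c,y): return np.polyfit(y,c,1)
b=cam("scene"); w=cam("wrist"); s=env.state()
f=b[0].astype(float).mean(2); Y=np.arange(146,170); L=[];Rr=[]
for y in Y:
    x0=int(round(309.7-.52*(y-156))); g=np.diff(f[y])
    i=np.arange(x0-12,x0-3); v=np.clip(-g[i],0,None); L.append((v*(i+.5)).sum()/v.sum())
    i=np.arange(x0+4,x0+13); v=np.clip(g[i],0,None); Rr.append((v*(i+.5)).sum()/v.sum())
l=fit(L,Y); r=fit(Rr,Y); print("scene",l,r,np.std(np.array(L)-np.polyval(l,Y)),np.std(np.array(Rr)-np.polyval(r,Y)))
m=(l+r)/2; ns=plane(b,(np.polyval(m,146),146),(np.polyval(m,169),169))
h=w[0].astype(float); e=[]
for y in range(105,172,3):
    row=h[y].mean(1); g=np.abs(np.diff(row)); a=225+np.argmax(g[225:250]); c=266+np.argmax(g[266:292]); e.append((y,a+.5,c+.5))
e=np.array(e); a=np.polyfit(e[:,0],e[:,1],1);c=np.polyfit(e[:,0],e[:,2],1); print("wrist",a,c,np.std(e[:,1]-np.polyval(a,e[:,0])),np.std(e[:,2]-np.polyval(c,e[:,0])))
mm=(a+c)/2; nw=plane(w,(np.polyval(mm,105),105),(np.polyval(mm,170),170))
d=np.cross(ns,nw); d/=np.linalg.norm(d); d*=-np.sign(d[2]); print("axis down",d.round(3),"tilt",np.degrees(np.arccos(-d[2])))
for kdr in(-.02,.02):
    ns2=plane(b,(np.polyval(m,146)-kdr*12,146),(np.polyval(m,169)+kdr*12,169)); d2=np.cross(ns2,nw); d2/=np.linalg.norm(d2); print(kdr,np.degrees(np.arccos(abs(d2[2]))))
# widths in wrist -> range: body 28 mm across
for y in(110,140,165):
    wd=np.polyval(c,y)-np.polyval(a,y); print(y,wd,"range",w[1]*28/wd)
E
python3 ax.py
```

```text
scene [ -0.50879343 381.57722668] [ -0.54042679 401.97294228] 0.13971947825655465 0.09718169381994217
wrist [-4.51251647e-02  2.40553360e+02] [1.31093544e-01 2.64626482e+02] 0.34627867254316613 3.4476668341172463
axis down [ 0.634  0.012 -0.773] tilt 39.348465766454055
-0.02 41.82164099337571
0.02 36.866031606675286
110 43.457180500658836 range 210.93062711920905
140 48.743741765480905 range 188.05389171678405
165 53.14920948616606 range 172.46635320554523
```

```bash
sed -i 's/^e=np.array(e);/e=np.array(e); print(e[:,2]); e=e[np.abs(e[:,2]-np.poly1d(np.polyfit(*e[np.argsort(np.abs(e[:,2]-np.median(e[:,2])))[:16]][:,[0,2]].T,1))(e[:,0]))<1.5];/' ax.py; python3 ax.py
```

```text
scene [ -0.51004414 381.78798244] [ -0.54052812 401.99074471] 0.1544448566366571 0.10305168268772895
[289.5 289.5 278.5 278.5 278.5 279.5 279.5 279.5 279.5 280.5 280.5 280.5
 289.5 281.5 281.5 289.5 282.5 282.5 282.5 289.5 290.5 283.5 283.5]
wrist [-4.99127073e-02  2.41202675e+02] [9.02232199e-02 2.68300412e+02] 0.3732827659120524 0.2402565327187905
axis down [ 0.609 -0.002 -0.793] tilt 37.525083814074364
-0.02 39.87258592242881
0.02 35.17326893306869
110 42.512688614540565 range 215.61681075850473
140 46.71676642972949 range 196.2132877844754
165 50.22016460905357 range 182.52529451454896
```

Call:
{"op": "arm_command", "data": {"targets": [[-6, 0, 10, 0, 0], [-13, 0, 30, 0, 0], [-13, 0, 50, 0, 0], [-13, 0, 68, 0, 0], [-13, 0, 80, 0, 0]]}}

```text
t: 17.7
eef_pos: [414.4, 93.8, 229.8]
tcp_rot: [3.141, 0.002, -0.029]
ft_force: [-0.2, -0.4, -0.7]
opening: 0.315
grip_force: 30.0
```

Call:
{"op": "arm_command", "data": {"targets": [[0, 0, 8, 0, 0], [0, 0, 16, 0, 0], [0, 0, 24, 0, 0], [0, 0, 30, 0, 0], [0, 0, 35, 0, 0]]}}

```text
t: 18.2
eef_pos: [415.7, 93.9, 196.3]
tcp_rot: [-3.142, -0.001, -0.029]
ft_force: [-0.8, 0.9, 3.0]
opening: 0.316
grip_force: 30.0
```

Call:
{"op": "arm_command", "data": {"targets": [[0, 0, 0, 0, 0], [0, 0, -10, 0, 0], [0, 0, -35, 0, 0], [0, 0, -70, 0, 0], [0, 0, -100, 0, 0]]}}

```text
t: 18.7
eef_pos: [415.1, 93.8, 298.8]
tcp_rot: [3.141, -0.0, -0.029]
ft_force: [0.7, -0.0, -0.8]
opening: 0.314
grip_force: 30.0
```

Call:
{"op": "arm_command", "data": {"targets": [[13, 0, -15, 0, 0], [13, 0, -15, 0, 0], [13, 0, -15, 0, 0], [13, 0, -15, 0, 0], [13, 0, -15, 0, 0]]}}

```text
t: 19.2
eef_pos: [427.8, 93.5, 310.7]
tcp_rot: [3.141, 0.002, -0.029]
ft_force: [-0.1, 0.9, -1.2]
opening: 0.314
grip_force: 30.0
```

```bash
python3 ax.py
python3 - <<'E'
from h import *
w=cam("wrist"); f=w[0].astype(int)
print([(r,f[r,254:263].mean((0)).round().astype(int).tolist()) for r in range(46,92,2)])
E
python3 seam.py 70 | tail -4
```

```text
scene [ -0.54491572 386.00928927] [ -0.58150977 407.53754369] 0.1360547321116618 0.07705864575786461
[289.5 279.5 279.5 279.5 289.5 280.5 280.5 280.5 289.5 289.5 281.5 281.5
 289.5 289.5 282.5 282.5 289.5 283.5 283.5 283.5 289.5 284.5 284.5]
wrist [-3.69791667e-02  2.38214062e+02] [8.22916667e-02 2.70396875e+02] 0.34052873803626754 0.18779738321620512
axis down [ 0.671 -0.001 -0.742] tilt 42.131875742120265
-0.02 44.44909793257544
0.02 39.79535940287378
110 45.30260416666684 range 202.33826519362003
140 48.88072916666681 range 187.52687392575763
165 51.86250000000007 range 176.7452462923426
[(46, [80, 149, 247]), (48, [80, 149, 247]), (50, [79, 149, 247]), (52, [79, 149, 246]), (54, [78, 148, 246]), (56, [76, 146, 245]), (58, [76, 146, 246]), (60, [76, 145, 245]), (62, [75, 144, 245]), (64, [129, 164, 236]), (66, [211, 209, 208]), (68, [234, 228, 214]), (70, [243, 238, 226]), (72, [245, 241, 228]), (74, [245, 240, 229]), (76, [245, 241, 229]), (78, [245, 241, 229]), (80, [245, 241, 229]), (82, [245, 241, 229]), (84, [246, 241, 230]), (86, [245, 241, 229]), (88, [246, 242, 230]), (90, [246, 241, 229])]
seam 178 diffs []
110 0 [47.7 14.5]
108 6 [45.6 14.6]
104 9 [45.7 14.6]
```

```bash
python3 -c "
from h import *
s=env.state(); print(s['qvel'].round(4),s['grip_force']); print(env.job_done())"
```

```text
[ 0.0015 -0.0015 -0.0049 -0.0003  0.0013 -0.0001] 29.992235898971558
the job is handed in; nothing more can be done
None
```

I set the bar flat on the bench beside the rack with its grip up. I then drew the tall tube and handed the job in while holding it at rest, slanted by about 45° (measured 42–47°) with the cap end higher. Its lowest point is an estimated 70 mm above the posts; to tilt it I pressed it against the near post's fork, and it slid about 14 mm down in the grip but held.

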